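# Nip a batten in the bench thickness gauge with the ratchet thimble

### The job

Push the pine batten lying on the slideway of the bench gauge home against the gauge's back stop. Then turn the ribbed ratchet thimble on top of the gauge clockwise (seen from above), regrasping as often as needed, until the spindle bears on the batten and the ratchet slips: let it slip by about an eighth of a turn, in no case more than a quarter turn, and leave the batten nipped and still home. Do not disturb the tools lying around.

Things in the scene. Friction and masses are not known exactly. Their poses are not given: they have to be found in the camera images.
- stop (a point): on the grey bench gauge (fixed): foot of the middle of the back stop's flat face, on the slideway's surface, 14 mm above the worktop. x points along the slideway towards the stop (the way to push), z up. The slideway is a dark steel strip 60 mm wide that runs up to the stop from 235 mm before it
- gauge: the fixed grey gauge. Origin on the worktop below the spindle's axis, 35 mm before the stop; axes as the stop's. Guide rails 12 mm high, 48 mm apart, flared at the mouth, flank the batten from x -0.043 to the stop. The head above: boss of 24 mm radius, underside 78 mm and top 104 mm above the worktop, on an arm and column 50 mm wide from x -0.023 to +0.083. Nothing stands beside the thimble
- batten: loose pine batten, 250 x 36 x 30 mm (x, y, z), 0.1 to 0.2 kg, flat on the slideway, its far end already between the guide rails. Origin at the centre of its underside, x along its length towards the stop. It begins 25 to 50 mm short of home; home: its far end (x +0.125) touches the stop
- spindle: steel spindle that comes down out of the boss above the batten without turning; round flat foot 24 mm across. Origin at the centre of the foot's lower face, z up. It goes down 5 mm per radian (31 mm a turn) of clockwise turn of the feed wheel, and stays where it is when let go. It begins 4 to 13 mm above the batten's top
- thimble_grip (a point): middle of the ratchet thimble on its vertical axis, 137 mm above the worktop; it never moves up or down. Upright ribbed aluminium cylinder, 48 mm across, 42 mm high, its flat top 21 mm above this point, with a cap 24 mm wide and 6 mm high on it. The dark toothed feed wheel, 62 mm wide, 10 mm high, is right below, its top 22 mm below this point. z up; x turns with the thimble
- thimble (a joint): how far the ratchet has slipped: turn of the thimble relative to the feed wheel, rad. 0 at the start, grows when the thimble turns clockwise from above while the wheel stands. The ratchet carries the wheel along (about 0.12 N m to turn) until the spindle bears on something; at about 0.22 N m it slips, the spindle then presses with 15 to 20 N
- screwdriver: loose screwdriver, 200 x 29 x 26 mm, bystander, lying on the worktop near the gauge
- pliers: loose pliers with red handles, 185 x 36 x 14 mm, bystander, lying on the worktop behind the slideway
- sanding_block: loose black sanding block, 110 x 58 x 30 mm, bystander, to the right of the gauge

How it is judged:
By the outcome, as a careful person would: the job done as asked, in the order asked, and still so for the second after the job is handed in, with the robot touching nothing.
It also fails if it takes over 61 s, if anything falls off the work surface, if the arm or the gripper's body presses on something with over 40 N, if the wrist force passes 120 N, or if a joint passes its speed limit or range.

### The arm

A 6-joint arm with a two-finger parallel gripper is mounted at the origin on a cart in front of the work surface, level with it; the furniture and walls round the work are solid. World frame = base frame: x ahead of the robot, y to its left, z up, the work surface at z = 0. Lengths are in m, angles in rad, forces in N, time in s.
With the tool pointing down it reaches from about 0.4 to 0.825 m from the base axis. Payload 7 kg.
Tool frame: the origin (TCP) lies on the centre line of the jaws, within the pads' length; the fingertips stand 11 mm ahead of it and the grasp point (between the pads) lies 8 mm behind it; z points along the fingers, y is the direction in which the jaws open and shut (so a half turn about z gives the same grasp; the last joint's range is limited). The gripper opens to 88 mm and grips with 3 to 60 N. Pads are 19 mm wide; open, the fingers measure 130 mm over their backs; the gripper's body (78 mm by 193 mm) begins 47 mm behind the grasp point.
Start: joints at [-1.014, 0.359, 0.012, 0, -1.224, -0.288], TCP at [0.179, -0.651, 0.238] pointing down, gripper open.
Joint ranges: [-3.07, 3.07], [-1.43, 2.12], [-1.02, 1.25], [-3.03, 1.67], [-3.05, -0], [-3.03, 3.03]. Speed limits (rad/s): [2.39, 2.39, 3.01, 3.14, 3.14, 3.14].

### API

Orientations are given as [roll, pitch, yaw] about the fixed x, y, z axes, in that order (R = Rz(yaw) Ry(pitch) Rx(roll)).
In Python, from station import * gives the robot as it stands.
- The arm moves only by the tool play_rows, never from a script. Its argument "targets" is a list of rows, each a list of 7 numbers: the turn, a rotation vector about the world's x, y, z in rad, then the shift along the world's x, y, z in m, then the opening, from 0 (shut) to 1 (fully open). A call has 1 to 12 rows; each row shifts and turns the pose as measured when the row begins; what a row does not reach is not made up. A row lasts 1/8 s, in which the tool goes at most 62.5 mm and 10.7 degrees, less where a joint would pass 70% of its speed; a pose out of reach is approached as far as the arm can. A call is refused whole if a number of a shift passes 0.0625 or a number of a turn 0.188, either way. A call with a gripper value outside its range is refused whole. The fingers move at their own pace and stop on an object; "grip_force" is the grip in N (left out, the last holds). Time passes only in rows, so rows that do not move let the fingers close. It gives the time, the measured TCP pose, the force and the opening at its end, in the units of the state.
- get_state(): the state, without advancing time (a new reading comes with each control period).
- grab_frame(name): name is "scene" or "side" or "wrist"; returns (picture, depth): 400x640x3 uint8, blue, green, red; 400x640 float32, m along the optical axis (not along the pixel's ray), 0 where there is no reading.
- camera_params(name): a dict with "camera_matrix" (3x3 intrinsics, pixels), "extrinsics" (4x4, takes a point from world to camera coordinates); the wrist camera has in their place "hand_eye" (4x4, takes a point from camera to tool coordinates, whose origin is the TCP and whose axes are the flange's). Camera axes: x right, y up, looking along -z (the intrinsics and any distortion apply to the point x, -y, -z); pixel columns grow to the right and rows downward; lengths in m; the calibration is good to about 2 mm. The wrist camera is an equidistant fisheye: a pixel r from the principal point sees the ray r / f radians off the axis. A picture is of the moment at which its call begins: read the wrist's pose just before it. camera_params takes no time and is no camera call.
- job_done(): hands the job in, once; it reports no verdict.
The state is a dict: "t": time; "q": joint angles; "qd": joint speeds; "joint_efforts": joint torques, N m; "eef_pos": TCP position; "ee_rot": TCP orientation; "force": force on the tool from outside, world axes, zero at the start; "moment": the same for the moment, N m; "width": finger opening in m.
Only numpy, scipy, OpenCV 4.12 (cv2) and the standard library are available. Lean on these libraries where they do the work, as an engineer would, in place of code of your own. Each camera call takes 0.05 s, during which the arm holds its last target.

## Working session

There is one attempt and no reset: what is moved stays moved. The work goes in short steps, Python scripts to look and compute and a tool call to move; the robot and the scene stay as the last step left them, time stands still between calls to the robot, and variables do not carry over. Pictures are saved under pics/ and viewed, and the job is handed in when it is done.

Besides the shell and the picture viewer there is one more tool, called after "Request:" as name(argument=value, ...) on one line, values as JSON. play_rows: Moves the arm, as the interface text tells. Its arguments: {"type":"object","properties":{"targets":{"type":"array","items":{"type":"array","items":{"type":"number"}}},"grip_force":{"type":"number"}},"required":["targets"]}

```bash
ls; mkdir -p pics
python3 - <<'E'
from station import *
import cv2
s=get_state(); print({k:s[k] for k in s})
for n in("scene","side","wrist"):
    im,d=grab_frame(n); cv2.imwrite(f"pics/{n}0.png",im)
    import numpy as np; np.save(f"pics/{n}0.npy",d)
    print(n,camera_params(n))
E
```

```text
pics
{'t': 0.0, 'q': array([-1.01392468e+00,  3.59400622e-01,  1.10171426e-02, -3.58911732e-04,
       -1.22408546e+00, -2.88119091e-01]), 'qd': array([-2.02583573e-04, -6.97059248e-04, -3.77577136e-05,  1.66494008e-03,
       -1.30013653e-03,  1.11740005e-03]), 'joint_efforts': array([-5.86418191e-04, -5.82717741e+01,  2.93056029e+01,  6.99729234e+00,
        6.87827225e-03, -1.08739914e-04]), 'eef_pos': array([ 0.17908759, -0.65030142,  0.23659405]), 'ee_rot': array([ 3.13989311e+00, -1.51833030e-04, -2.87296221e+00]), 'force': array([ 0.22116018, -0.10157677, -0.27481119]), 'moment': array([-0.00901996, -0.01993542, -0.01684774]), 'width': 0.08723826661475373}
scene {'camera_matrix': array([[384.00367904,   0.        , 327.91874768],
       [  0.        , 384.00367904, 196.52734021],
       [  0.        ,   0.        ,   1.        ]]), 'extrinsics': array([[-0.90280307, -0.4295366 , -0.02109348,  0.49251305],
       [ 0.27114421, -0.60659313,  0.7473457 , -0.12116311],
       [-0.33380749,  0.66898661,  0.6641005 , -0.8278162 ],
       [ 0.        ,  0.        ,  0.        ,  1.  
[... 281 characters left out ...]
44, -0.28835771,  0.94563265, -0.14746459],
       [-0.49140738,  0.80817391,  0.32461318, -0.73716153],
       [ 0.        ,  0.        ,  0.        ,  1.        ]])}
wrist {'camera_matrix': array([[309.70691629,   0.        , 322.93756584],
       [  0.        , 309.70691629, 204.29871171],
       [  0.        ,   0.        ,   1.        ]]), 'hand_eye': array([[ 5.11282509e-04,  9.61542942e-01,  2.74654162e-01,
         7.50147383e-02],
       [ 9.99999621e-01, -2.98203099e-04, -8.17563543e-04,
         9.82051952e-05],
       [-7.04219733e-04,  2.74654476e-01, -9.61542731e-01,
        -1.47970410e-01],
       [ 0.00000000e+00,  0.00000000e+00,  0.00000000e+00,
         1.00000000e+00]])}
```

View pics/scene0.png

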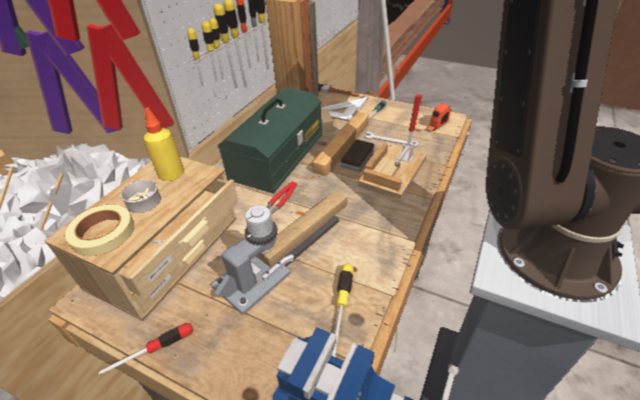

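View pics/side0.png

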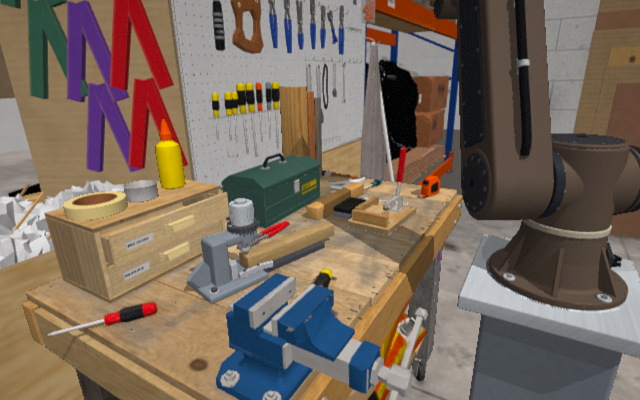

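View pics/wrist0.png

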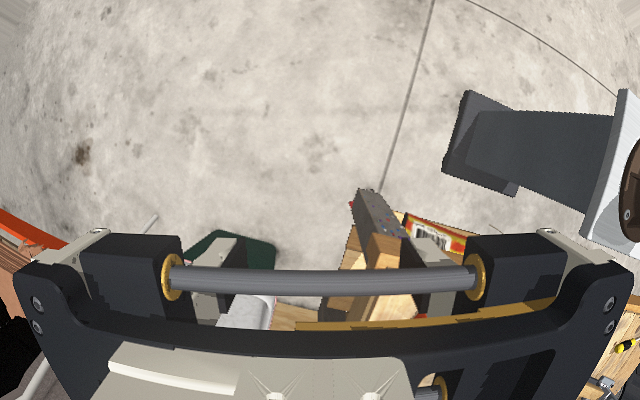

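```bash
cat > h.py <<'E'
import numpy as np, cv2
from station import *
from scipy.spatial.transform import Rotation as R
def w(n,d,u,v):
    P=camera_params(n);K=P["camera_matrix"];E=P["extrinsics"]
    z=d[int(v),int(u)]
    c=np.array([(u-K[0,2])/K[0,0]*z,-(v-K[1,2])/K[1,1]*z,-z])
    return E[:3,:3].T@(c-E[:3,3])
def pr(n,p):
    P=camera_params(n);K=P["camera_matrix"];E=P["extrinsics"]
    c=E[:3,:3]@np.array(p)+E[:3,3]
    return K[0,2]+K[0,0]*c[0]/-c[2],K[1,2]-K[1,1]*c[1]/-c[2]
def cloud(n,d):
    P=camera_params(n);K=P["camera_matrix"];E=P["extrinsics"]
    v,u=np.mgrid[:400,:640]
    c=np.stack([(u-K[0,2])/K[0,0]*d,-(v-K[1,2])/K[1,1]*d,-d],-1)
    return (c-E[:3,3])@E[:3,:3]
E
python3 - <<'E'
from h import *
for n,(x,y,x2,y2) in {"scene":(200,170,370,320),"side":(170,180,350,310)}.items():
    im=cv2.imread(f"pics/{n}0.png")[y:y2,x:x2]
    cv2.imwrite(f"pics/{n}0c.png",cv2.resize(im,None,fx=4,fy=4,interpolation=cv2.INTER_CUBIC))
d=np.load("pics/scene0.npy")
for p in [(260,212),(258,222),(340,200),(345,207),(270,245),(240,260),(285,185),(345,270),(340,320),(358,150),(245,290),(290,265)]:
    print(p,w("scene",d,*p).round(4))
E
```

```text
(260, 212) [0.5416 0.2907 0.1635]
(258, 222) [0.5349 0.3092 0.1573]
(340, 200) [0.4747 0.0806 0.0444]
(345, 207) [4.728e-01 5.460e-02 3.000e-04]
(270, 245) [0.5259 0.2987 0.0879]
(240, 260) [0.5483 0.3624 0.1025]
(285, 185) [ 6.523e-01  4.070e-02 -6.000e-04]
(345, 270) [0.388  0.2498 0.0262]
(340, 320) [ 0.3583  0.3409 -0.001 ]
(358, 150) [ 0.5195 -0.143   0.032 ]
(245, 290) [0.5456 0.3729 0.0244]
(290, 265) [ 0.5086  0.2665 -0.0019]
```

View pics/scene0c.png

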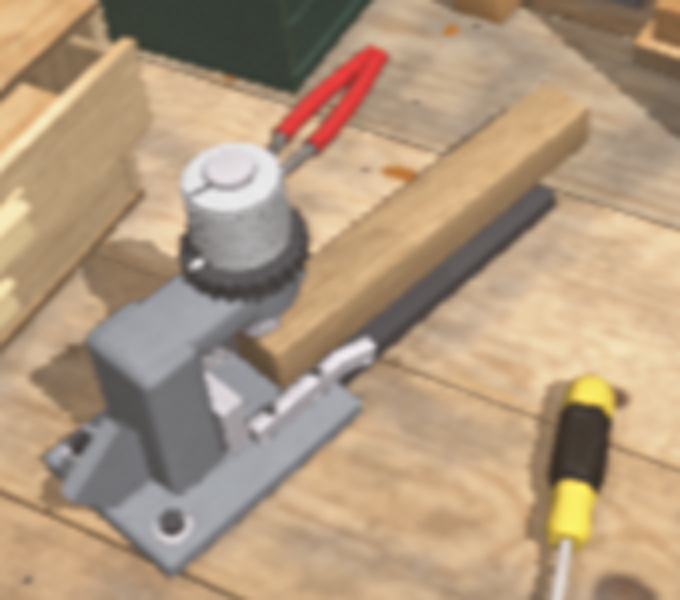

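View pics/side0c.png

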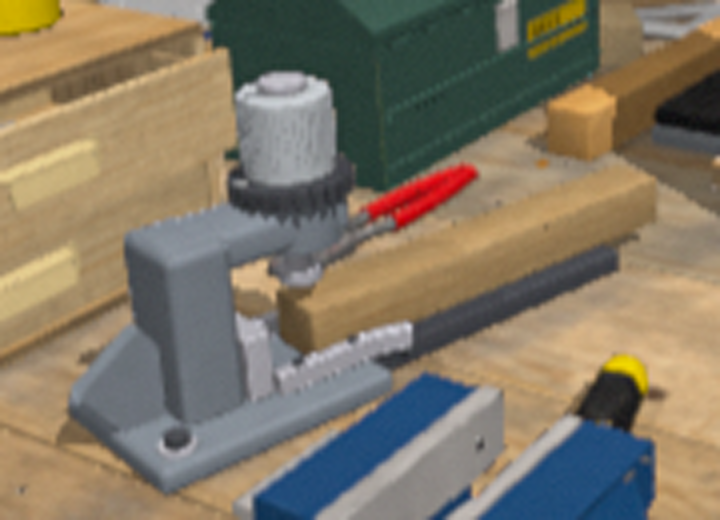

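Run:
```python
from h import *
for n in("scene","side"):
    d=np.load(f"pics/{n}0.npy"); c=cloud(n,d)
    near=(abs(c[...,0]-.54)<.1)&(abs(c[...,1]-.29)<.1)
    for lo,hi in((.154,.1605),(.1605,.168),(.11,.118),(.1,.107)):
        m=near&(c[...,2]>lo)&(c[...,2]<hi); q=c[m]
        (cx,cy),r=cv2.minEnclosingCircle(q[:,:2].astype(np.float32))
        print(n,lo,m.sum(),"circ",round(cx,4),round(cy,4),round(r,4),"z",np.median(q[:,2]).round(4))
    # batten
    m=(c[...,2]>.040)&(c[...,2]<.048)&(c[...,0]>.42)&(c[...,0]<.56)&(c[...,1]>.03)&(c[...,1]<.34)&(d>0)
    m=cv2.morphologyEx(m.astype(np.uint8),cv2.MORPH_OPEN,np.ones((3,3)))
    k,l,st,_=cv2.connectedComponentsWithStats(m)
    i=1+st[1:,4].argmax(); q=c[l==i]
    r=cv2.minAreaRect(q[:,:2].astype(np.float32)); print(n,st[i],r,cv2.boxPoints(r).round(4).tolist(),q[:,2].mean())
    print(q[:,:2].min(0),q[:,:2].max(0))
    # line fits of edges by slices in y
    for y in np.arange(.08,.28,.02):
        s=q[abs(q[:,1]-y)<.004]; 
        if len(s): print(round(y,3),s[:,0].min().round(4),s[:,0].max().round(4))
```

```text
scene 0.154 259 circ 0.5481 0.2925 0.0237 z 0.1581
scene 0.1605 104 circ 0.5416 0.2945 0.0184 z 0.164
scene 0.11 260 circ 0.5482 0.293 0.0318 z 0.1148
scene 0.1 523 circ 0.5557 0.3224 0.0538 z 0.1028
scene [ 264  191   82   69 1241] ((0.5176967978477478, 0.1764187514781952), (0.24992798268795013, 0.038188908249139786), 73.77464294433594) [[0.4643999934196472, 0.061799999326467514], [0.5011000037193298, 0.051100000739097595], [0.570900022983551, 0.29109999537467957], [0.5343000292778015, 0.30169999599456787]] 0.044079582119241185
[0.46705524 0.0546397 ] [0.55293041 0.30035759]
0.08 0.4707 0.5073
0.1 0.4769 0.5139
0.12 0.4829 0.5215
0.14 0.4866 0.5271
0.16 0.4939 0.5295
0.18 0.4997 0.5386
0.2 0.5062 0.5422
0.22 0.5103 0.5484
0.24 0.516 0.5529
0.26 0.5231 0.5463
side 0.154 128 circ 0.545 0.2946 0.0233 z 0.1593
side 0.1605 81 circ 0.548 0.297 0.0206 z 0.1641
side 0.11 210 circ 0.5473 0.2919 0.0323 z 0.1163
side 0.1 373 circ 0.5544 0.3235 0.054 z 0.1043
side [241 221  92  39 906] ((0.5159438252449036, 0.17662030458450317), (0.25078263878822327, 0.040301624685525894), 73.11093139648438) [[0.4602000117301941, 0.0625], [0.49880000948905945, 0.05079999938607216], [0.5716999769210815, 0.2906999886035919], [0.5331000089645386, 0.30250000953674316]] 0.04541811852768844
[0.46694167 0.05276018] [0.55970945 0.30205702]
0.08 0.4691 0.5041
0.1 0.4752 0.5118
0.12 0.4809 0.518
0.14 0.4864 0.525
0.16 0.4919 0.5276
0.18 0.499 0.537
0.2 0.5039 0.5412
0.22 0.5098 0.5471
0.24 0.5159 0.5542
0.26 0.5207 0.559
```

Run:
```python
from h import *
d=np.load("pics/scene0.npy"); c=cloud("scene",d)
m=(d>0)
# height map 5cm cells max z
for x in np.arange(.1,.85,.05):
    print("%.2f"%x,end=" ")
    for y in np.arange(-.7,.5,.05):
        s=c[m&(c[...,0]>=x)&(c[...,0]<x+.05)&(c[...,1]>=y)&(c[...,1]<y+.05)][:,2]
        print("%4d"%(np.percentile(s,98)*1000) if len(s)>3 else "   .",end="")
    print()
```

```text
0.10 -793-791-791-793-794-790-792-792-792-792-695-422   1  13 497 479 349 209   .   .   .   .   .   .
0.15 -793-792-793-792-793-792-792-793-793-794-696-695  -4  -2 493 491 296  -1   .   .   .   . 115   .
0.20 -789-793-791-793-792-792-792-793-793-792-793-792-794 476 481-794   .   .   .   .   .   .   .  97
0.25 -793-791-791   1   1   1   2   1   2   2   1   1   1   1   1   1   1   2   1   1   1   1 128 128
0.30 -791-792-791   2   3  63  31   2   2  17  16   2   2   2   2   2   2   2   2   2   2  15 129 128
0.35    .   .   .   2   2  64  57   2   9 194 165  61  53  49   2   2   2   2  26  27  23  17 127 127
0.40    .   .   .   2   3   3   2   2   9  20  60  56  48  48   2   2   2   2   2   2   2   2   2   2
0.45    .   .   .   2   3   2   2   2   8  19  49  49  49  48   2  45  45  44  13  10   2   2   2   2
0.50    .   .   .   3   3   2   3   3   9   7  32  32  31   2   2  45  46  46  46 164 159 101  14   2
0.55    .   .   .   2  21  21  16  40  40  40  40  40  39  39   2   2   2   2  44 165 159 104  45  20
0.60    .   .   .   2  16  16  17  16   3  39  39  39  40  38  13  13  13   8   0   2  91  22   2  23
0.65    .   .   .   2  14  11  11  36  39 139 140 141 140 141 141 141   2   3 149 150 150 149 149 149
0.70    .   .   .   .  15   6   9  36  37 141 142 157 172 172 142 141   2   2 151 151 178 179 175 175
0.75    .   .   .  18  17 311 335 350 359 142 142 142 142 142 142 141   3   . 254 297 182 182 175 175
0.80    .   .   .  16  87 315   .   . 356   . 127 125 125 123 123 121   .   . 151 254 182 182 175 175
```

Request:
play_rows(targets=[[0, 0, 0.085, 0.025, 0.05, 0.012, 0], [0, 0, 0.085, 0.025, 0.055, 0.012, 0], [0, 0, 0.085, 0.025, 0.055, 0.01, 0], [0, 0, 0.085, 0.025, 0.055, 0, 0], [0, 0, 0.085, 0.025, 0.055, 0, 0], [0, 0, 0.085, 0.025, 0.055, 0, 0], [0, 0, 0.085, 0.025, 0.055, 0, 0], [0, 0, 0.085, 0.025, 0.055, 0, 0], [0, 0, 0.085, 0.025, 0.055, 0, 0], [0, 0, 0.085, 0.025, 0.055, 0, 0], [0, 0, 0.085, 0.025, 0.055, 0, 0], [0, 0, 0.085, 0.025, 0.055, 0, 0]], grip_force=20)

```text
t: 1.65
eef_pos: [0.4815, 0.0237, 0.2692]
ee_rot: [3.14, 0.002, -1.825]
force: [0.9, -0.8, -0.6]
width: 0.0004
```

Request:
play_rows(targets=[[0, 0, -0.025, -0.009, -0.004, -0.05, 0], [0, 0, 0, 0, 0, -0.06, 0], [0, 0, 0, 0, 0, -0.06, 0], [0, 0, 0, 0, 0, -0.04, 0], [0, 0, 0, 0, 0, -0.015, 0], [0, 0, 0, 0, 0, 0, 0]])

```text
t: 2.4
eef_pos: [0.4731, 0.0242, 0.0382]
ee_rot: [-3.141, 0.003, -1.842]
force: [0.5, 0.0, 0.1]
width: 0.0004
```

Run:
```python
from h import *
s=get_state(); print(s['eef_pos'],s['ee_rot'],s['force'],s['q'])
im,d=grab_frame("scene"); cv2.imwrite("pics/s1.png",cv2.resize(im[130:330,200:440],None,fx=3.3,fy=3,interpolation=cv2.INTER_CUBIC))
```

```text
[0.47309537 0.02416315 0.03821197] [-3.14148214e+00  2.76763612e-03 -1.84225948e+00] [0.5479144  0.02434188 0.13307053] [ 0.46621144  0.26680841 -0.66990259 -0.00334049 -0.63214478 -0.73498168]
```

View pics/s1.png

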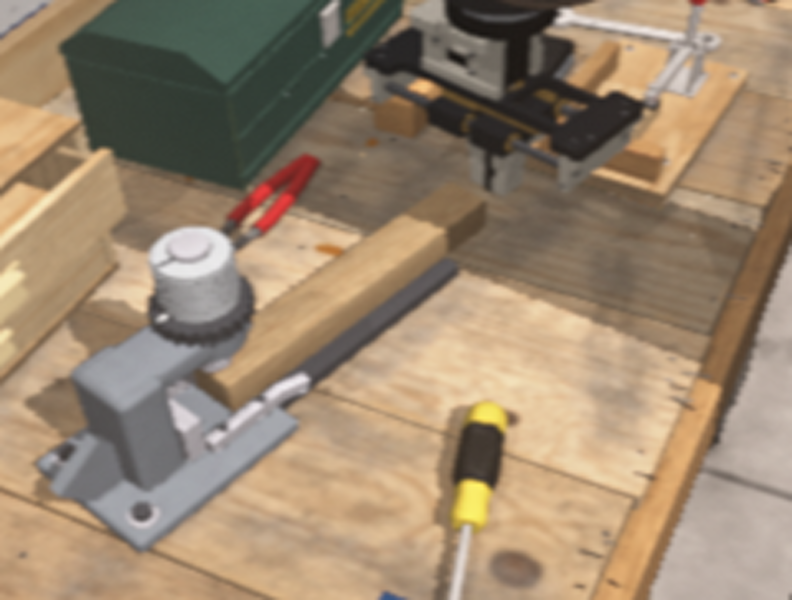

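Request:
play_rows(targets=[[0, 0, -0.01, 0.0028, 0.0096, -0.006, 0], [0, 0, 0, 0.0028, 0.0096, 0, 0], [0, 0, 0, 0.0022, 0.0077, 0, 0], [0, 0, 0, 0.0022, 0.0077, 0, 0], [0, 0, 0, 0.0022, 0.0077, 0, 0], [0, 0, 0, 0, 0, 0, 0]])

```text
t: 3.2
eef_pos: [0.4886, 0.0711, 0.0356]
ee_rot: [-3.136, 0.007, -1.852]
force: [-0.7, 0.3, -0.2]
width: 0.0005
```

```bash
cat > bat.py <<'E'
from h import *
import sys
s=get_state(); print(s['eef_pos'],s['ee_rot'],s['force'],s['moment'])
im,d=grab_frame("scene"); cv2.imwrite(sys.argv[1],cv2.resize(im[150:300,200:400],None,fx=4,fy=4,interpolation=cv2.INTER_CUBIC))
c=cloud("scene",d)
m=(c[...,2]>.040)&(c[...,2]<.048)&(c[...,0]>.42)&(c[...,0]<.58)&(c[...,1]>.03)&(c[...,1]<.35)&(d>0)
m=cv2.morphologyEx(m.astype(np.uint8),cv2.MORPH_OPEN,np.ones((3,3)))
k,l,st,_=cv2.connectedComponentsWithStats(m)
q=c[l==1+st[1:,4].argmax()][:,:2]
u=np.array([.279,.96]); v=np.array([-.96,.279]); a=np.array([.5475,.293])
print("along",((q-a)@u).min(),((q-a)@u).max(),"across",((q-a)@v).min(),((q-a)@v).max())
E
python3 bat.py pics/s2.png
```

```text
[0.48863959 0.07110225 0.03557602] [-3.13617319  0.00748606 -1.85203576] [-0.7448218   0.27907211 -0.16585702] [ 0.02308204  0.11856358 -0.00748273]
along -0.22296467207096168 0.035415095905039766 across -0.02281525132435763 0.015351905838525328
```

View pics/s2.png

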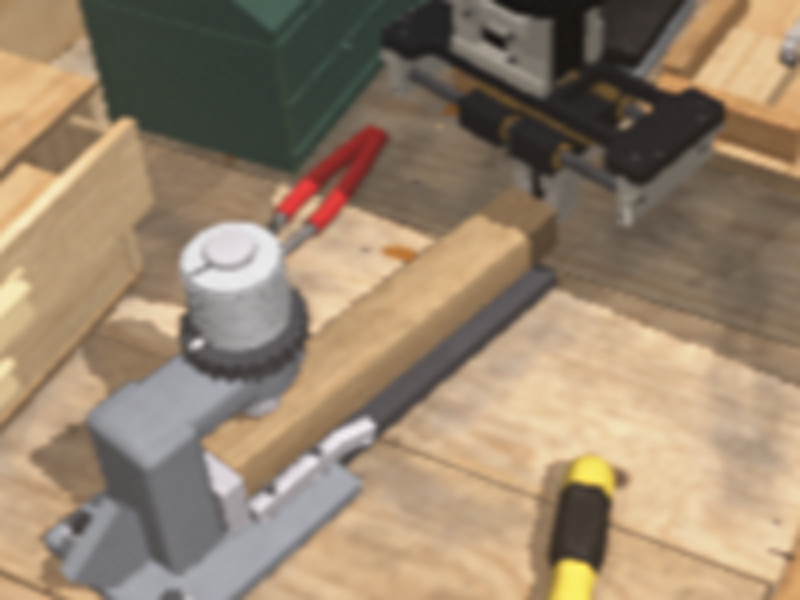

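Request:
play_rows(targets=[[0, 0, 0, 0.0005, 0.002, -0.002, 0], [0, 0, 0, 0.0005, 0.002, 0, 0], [0, 0, 0, 0, 0, 0, 0]])

```text
t: 3.62
eef_pos: [0.4883, 0.073, 0.0332]
ee_rot: [-3.138, 0.004, -1.853]
force: [0.3, -0.6, -0.7]
width: 0.0005
```

Request:
play_rows(targets=[[0, 0, 0, 0.0008, 0.003, 0, 0], [0, 0, 0, 0.0006, 0.002, 0, 0], [0, 0, 0, 0.0006, 0.002, 0, 0]])

```text
t: 4.0
eef_pos: [0.4872, 0.0736, 0.0332]
ee_rot: [3.141, -0.006, -1.854]
force: [1.3, -11.0, 5.0]
width: 0.0002
```

Request:
play_rows(targets=[[0, 0, 0, 0.0008, 0.003, 0, 0], [0, 0, 0, 0.0006, 0.002, 0, 0]])

```text
t: 4.25
eef_pos: [0.4863, 0.0737, 0.0333]
ee_rot: [3.137, -0.014, -1.856]
force: [0.9, -10.5, 4.3]
width: 0.0004
```

```bash
python3 bat.py pics/s3.png
python3 - <<'E'
from h import *
im,d=grab_frame("side"); cv2.imwrite("pics/s3b.png",cv2.resize(im[230:310,170:320],None,fx=5,fy=5,interpolation=cv2.INTER_CUBIC))
E
```

```text
[0.48630352 0.0736927  0.03332912] [ 3.13726098 -0.01411232 -1.85599708] [  0.94671734 -10.51367857   4.33198085] [-3.60399669 -0.3522199  -0.06455213]
along -0.21983544884663722 0.03529614774574404 across -0.022202791182284562 0.016725283940446305
```

View pics/s3.png

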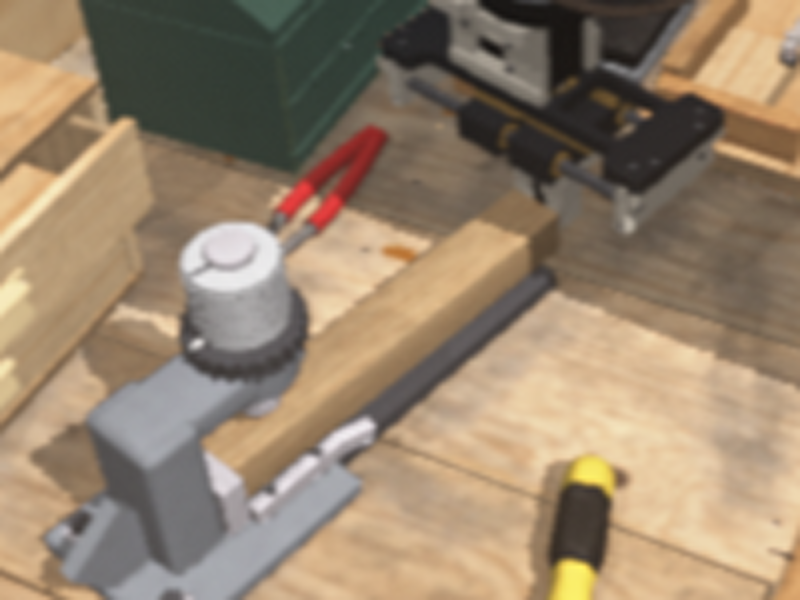

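View pics/s3b.png

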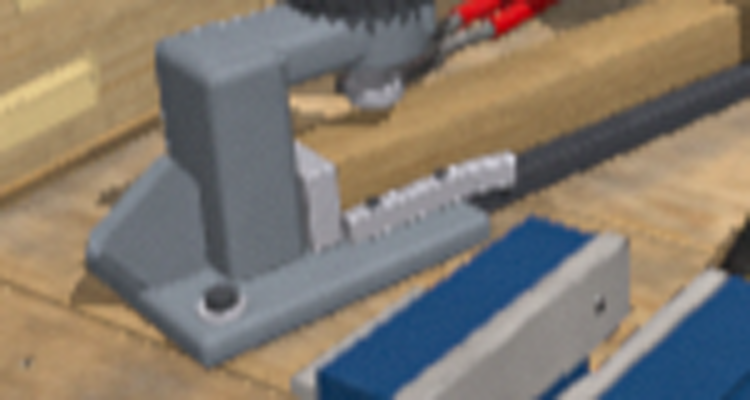

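Request:
play_rows(targets=[[0, 0, 0, 0.0017, 0.006, 0, 0], [0, 0, 0, 0.0017, 0.006, 0, 0]])

```text
t: 4.6
eef_pos: [0.4837, 0.0746, 0.0334]
ee_rot: [3.128, -0.034, -1.858]
force: [1.2, -32.2, 16.1]
width: 0.0003
```

Request:
play_rows(targets=[[0, 0, 0, -0.002, -0.01, 0, 0], [0, 0, 0, -0.004, -0.015, 0, 0], [0, 0, 0, 0, -0.01, 0.03, 0]])

```text
t: 4.97
eef_pos: [0.4759, 0.0372, 0.0621]
ee_rot: [3.125, -0.036, -1.858]
force: [-0.1, 0.8, 0.4]
width: 0.0002
```

```bash
python3 bat.py pics/s4.png
python3 - <<'E'
from h import *
im,d=grab_frame("side"); cv2.imwrite("pics/s4b.png",cv2.resize(im[210:290,190:340],None,fx=5,fy=5,interpolation=cv2.INTER_CUBIC))
E
```

```text
[0.47591811 0.03718483 0.06205256] [ 3.12536872 -0.03600724 -1.8584621 ] [-0.13352899  0.78349881  0.40039475] [ 0.21173659 -0.08982712  0.01874568]
along -0.21508640413981364 0.035450400689404575 across -0.020703866007581298 0.018550497569385094
```

View pics/s4.png

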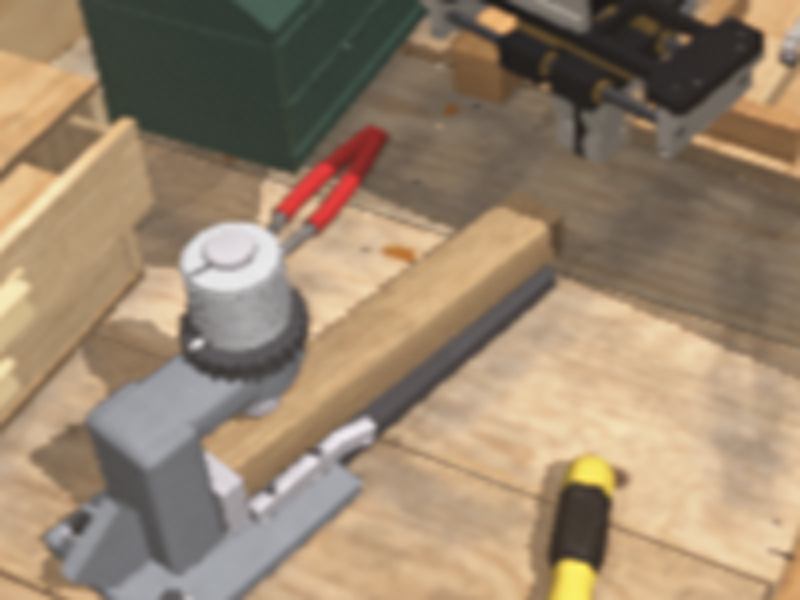

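View pics/s4b.png

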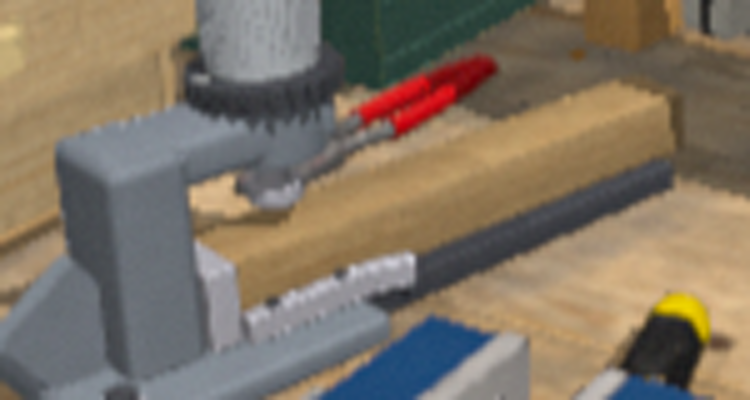

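Run:
```python
from h import *
s=get_state(); r=R.from_euler('xyz',s['ee_rot']); t=R.from_euler('xyz',[np.pi,0,s['ee_rot'][2]])
print((t*r.inv()).as_rotvec(),s['q'])
# foot projection
u=np.array([.279,.96]);a=np.array([.5475,.293])
for n in("scene","side"):
  for z in(.044,.048,.052,.056,.060):
    q=[pr(n,[a[0]+.012*np.cos(t),a[1]+.012*np.sin(t),z]) for t in np.linspace(0,6.28,60)]
    q=np.array(q); i=q[:,1].argmax(); print(n,z,q[i].round(1),q[:,0].min().round(1),q[:,0].max().round(1))
```

```text
[ 0.02656996 -0.01774926  0.00014475] [ 0.5025293   0.2433988  -0.62179745  0.02199257 -0.73407561 -0.80669315]
scene 0.044 [264.4 258.6] 259.2 270.9
scene 0.048 [264.1 257.3] 258.9 270.7
scene 0.052 [263.9 256.1] 258.6 270.5
scene 0.056 [263.6 254.8] 258.3 270.2
scene 0.06 [263.3 253.5] 258.1 270.0
side 0.044 [243.5 257.9] 239.2 251.0
side 0.048 [243.3 256.2] 239.0 250.9
side 0.052 [243.2 254.4] 238.9 250.7
side 0.056 [243.  252.6] 238.7 250.6
side 0.06 [242.8 250.8] 238.5 250.4
```

Request:
play_rows(targets=[[0.01, 0.037, 0, 0, 0.02, 0.06, 0.5], [0, 0, 0.18, 0, 0.02, 0.06, 1], [0, 0, 0.18, 0.005, 0.03, 0.05, 1], [0, 0, 0.18, 0.01, 0.03, 0.01, 1], [0, 0, 0.18, 0.01, 0.03, 0, 1], [0, 0, 0.18, 0.01, 0.03, 0, 1], [0, 0, 0.18, 0.01, 0.03, 0, 1], [0, 0, 0.18, 0.01, 0.03, 0, 1], [0, 0, 0.18, 0.01, 0.03, 0, 1], [0, 0, 0.18, 0.005, 0.01, 0, 1], [0, 0, 0.18, 0, 0, 0, 1], [0, 0, 0.18, 0, 0, 0, 1]])

```text
t: 6.58
eef_pos: [0.5486, 0.3093, 0.2434]
ee_rot: [3.101, -0.026, 0.189]
force: [-0.9, -0.9, 0.4]
width: 0.0879
```

```bash
cat > lv.py <<'E'
from h import *
s=get_state(); r=R.from_euler('xyz',s['ee_rot']); t=R.from_euler('xyz',[np.pi,0,s['ee_rot'][2]])
print((t*r.inv()).as_rotvec().round(4),s['q'].round(3),s['eef_pos'].round(4),s['ee_rot'].round(4),s['force'].round(2),s['moment'].round(3),round(s['width'],4),s['t'])
E
python3 lv.py
```

```text
[0.0348 0.0333 0.0005] [ 0.852  0.275 -0.117  0.052 -1.184  0.887] [0.5486 0.3093 0.2434] [ 3.1012 -0.0262  0.1886] [-0.9  -0.89  0.44] [0.04  0.208 0.024] 0.0879 6.575
```

Request:
play_rows(targets=[[0.035, 0.033, 0.17, 0, -0.008, 0, 1], [0, 0, 0.18, 0, -0.004, 0, 1], [0, 0, 0.18, 0, 0, 0, 1], [0, 0, 0.18, 0, 0, 0, 1], [0, 0, 0.18, 0, 0, 0, 1], [0, 0, 0.18, 0, 0, 0, 1], [0, 0, 0.18, 0, 0, 0, 1], [0, 0, 0, 0, 0, 0, 1], [0, 0, 0, 0, 0, 0, 1]])

```text
t: 7.7
eef_pos: [0.5474, 0.2991, 0.2373]
ee_rot: [-3.134, -0.006, 1.477]
force: [0.2, 0.7, -0.3]
width: 0.0875
```

```bash
python3 lv.py
python3 - <<'E'
from h import *
im,d=grab_frame("wrist"); cv2.imwrite("pics/w5.png",im)
E
```

```text
[-0.0064 -0.0074 -0.    ] [ 0.807  0.278 -0.101 -0.011 -1.193  2.245] [0.5474 0.2991 0.2373] [-3.1336 -0.0057  1.4771] [ 0.23  0.7  -0.29] [-0.198  0.004  0.036] 0.0875 7.7
```

View pics/w5.png

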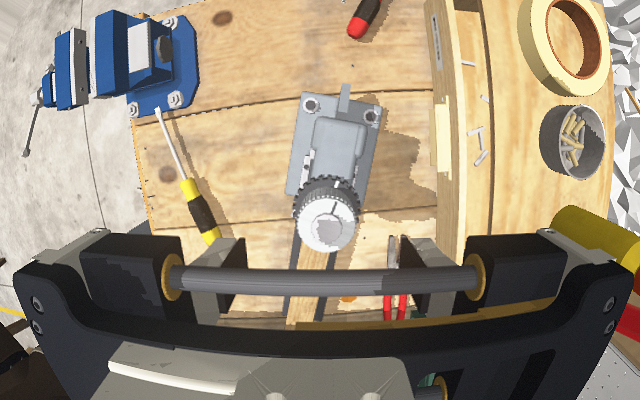

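```bash
cat > wr.py <<'E'
from h import *
import sys
s=get_state(); im,d=grab_frame("wrist")
P=camera_params("wrist");K=P["camera_matrix"];H=P["hand_eye"]
v,u=np.mgrid[:400,:640]; x=(u-K[0,2])/K[0,0]; y=(v-K[1,2])/K[1,1]; th=np.hypot(x,y); k=np.tan(np.minimum(th,1.4))/np.maximum(th,1e-9)
c=np.stack([x*k*d,-y*k*d,-d],-1)
T=R.from_euler('xyz',s['ee_rot']).as_matrix()
t=c@H[:3,:3].T+H[:3,3]; W=t@T.T+s['eef_pos']
near=(np.hypot(W[...,0]-.547,W[...,1]-.294)<.06)&(d>0)
for lo,hi in((.153,.161),(.161,.168),(.11,.118)):
    m=near&(W[...,2]>lo)&(W[...,2]<hi); q=W[m]
    if len(q)<20: print(lo,len(q)); continue
    (cx,cy),r=cv2.minEnclosingCircle(q[:,:2].astype(np.float32)); print(lo,len(q),round(cx,4),round(cy,4),round(r,4),q[:,2].mean().round(4))
cv2.imwrite(sys.argv[1],cv2.resize(im[150:270,240:400],None,fx=5,fy=5,interpolation=cv2.INTER_CUBIC))
E
python3 wr.py pics/w6.png
```

```text
0.153 1913 0.5478 0.2912 0.0242 0.1584
0.161 723 0.5477 0.2915 0.0124 0.1646
0.11 913 0.5479 0.2916 0.0319 0.1154
```

View pics/w6.png

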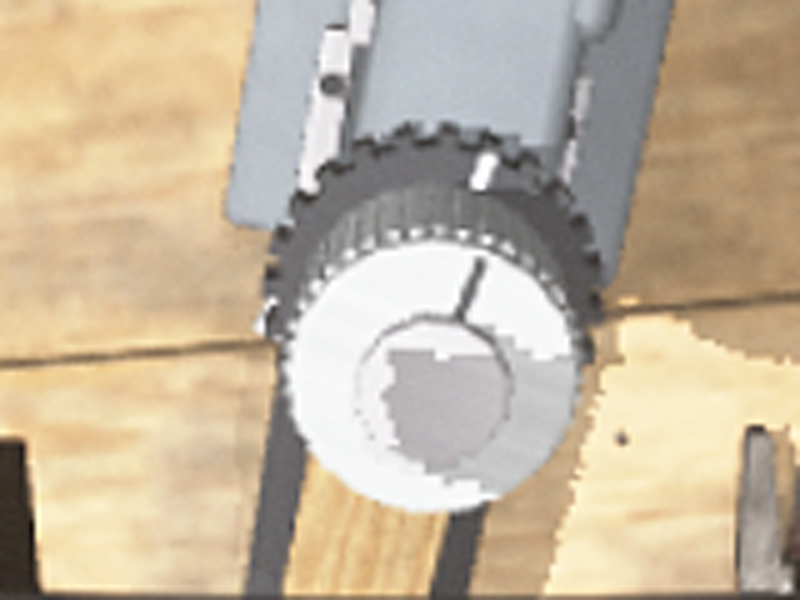

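Request:
play_rows(targets=[[-0.006, -0.007, 0, 0, -0.007, -0.03, 1], [0, 0, 0, 0, 0, -0.03, 1], [0, 0, 0, 0, 0, -0.025, 1], [0, 0, 0, 0, 0, -0.01, 1], [0, 0, 0, 0, 0, 0, 1]])

```text
t: 8.43
eef_pos: [0.5482, 0.2925, 0.1414]
ee_rot: [3.139, -0.003, 1.47]
force: [-0.3, -0.9, 1.0]
width: 0.0874
```

```bash
python3 lv.py
```

```text
[-0.0026  0.0027  0.    ] [ 0.804  0.345 -0.241  0.    -0.981  2.237] [0.5482 0.2925 0.1414] [ 3.1392e+00 -2.9000e-03  1.4701e+00] [-0.3  -0.88  1.02] [-0.093  0.074  0.047] 0.0874 8.425
```

Request:
play_rows(targets=[[0, 0, 0, 0, -0.001, -0.008, 1], [0, 0, 0, 0, 0, -0.001, 0.7], [0, 0, 0, 0, 0, 0, 0.4], [0, 0, 0, 0, 0, 0, 0.3], [0, 0, 0, 0, 0, 0, 0.3], [0, 0, 0, 0, 0, 0, 0.3]], grip_force=25)

```text
t: 9.18
eef_pos: [0.5489, 0.2926, 0.1349]
ee_rot: [3.137, -0.006, 1.47]
force: [-1.7, -0.2, 0.3]
width: 0.0455
```

```bash
python3 lv.py
```

```text
[-0.0057  0.0053  0.    ] [ 0.803  0.35  -0.25  -0.    -0.963  2.237] [0.5489 0.2926 0.1349] [ 3.1369 -0.0062  1.4695] [-1.66 -0.23  0.28] [ 0.075  0.468 -0.06 ] 0.0455 9.175
```

Request:
play_rows(targets=[[0, 0, -0.1, 0, 0, 0, 0.3], [0, 0, -0.12, 0, 0, 0, 0.3], [0, 0, -0.12, 0, 0, 0, 0.3], [0, 0, -0.12, 0, 0, 0, 0.3], [0, 0, -0.12, 0, 0, 0, 0.3]])

```text
t: 9.8
eef_pos: [0.5496, 0.2923, 0.135]
ee_rot: [3.135, -0.006, 0.873]
force: [0.7, -0.5, -1.2]
width: 0.0454
```

```bash
python3 lv.py;python3 - <<'E'
from h import *
for n,(x,y) in {"scene":(220,190),"side":(190,200)}.items():
    im,d=grab_frame(n); cv2.imwrite(f"pics/{n}7.png",cv2.resize(im[y:y+90,x:x+120],None,fx=6,fy=6,interpolation=cv2.INTER_CUBIC))
E
```

```text
[-0.0008  0.0086  0.    ] [ 0.806  0.35  -0.252  0.007 -0.961  1.634] [0.5496 0.2923 0.135 ] [ 3.1355 -0.0062  0.873 ] [ 0.68 -0.5  -1.15] [-0.332 -0.136  0.102] 0.0454 9.8
```

View pics/scene7.png

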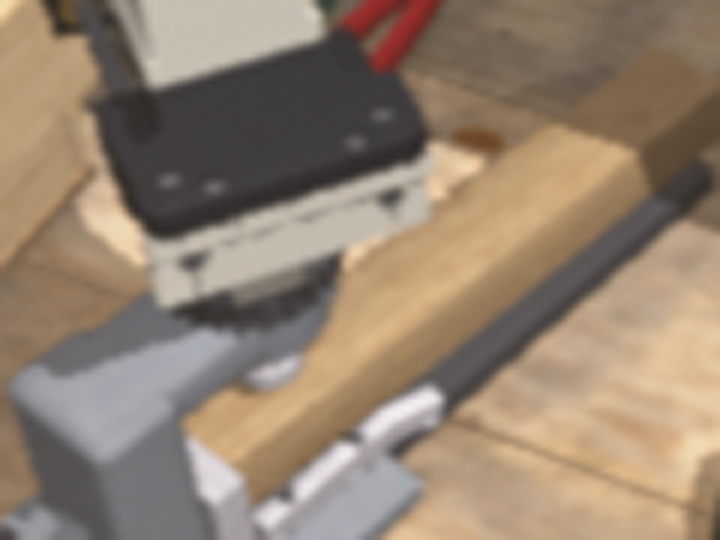

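View pics/side7.png

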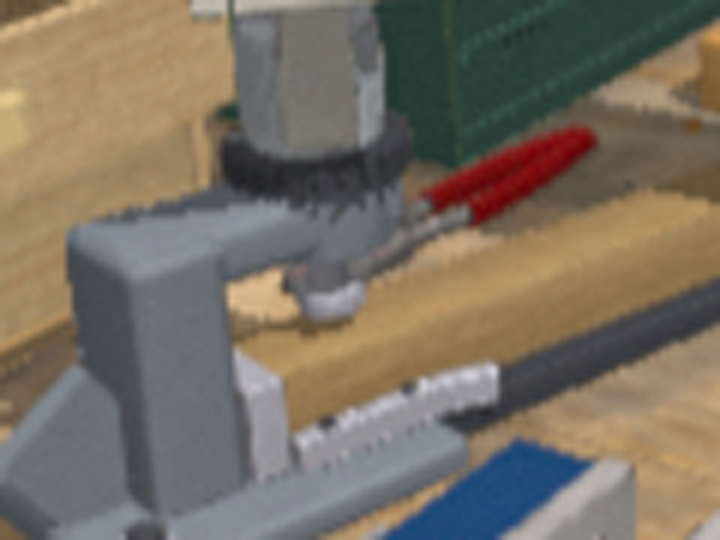

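Request:
play_rows(targets=[[0, 0, -0.12, 0, 0, 0, 0.3], [0, 0, -0.12, 0, 0, 0, 0.3], [0, 0, -0.12, 0, 0, 0, 0.3], [0, 0, -0.12, 0, 0, 0, 0.3], [0, 0, -0.12, 0, 0, 0, 0.3], [0, 0, -0.12, 0, 0, 0, 0.3], [0, 0, -0.12, 0, 0, 0, 0.3]])

```text
t: 10.78
eef_pos: [0.5501, 0.2913, 0.135]
ee_rot: [3.134, -0.006, 0.033]
force: [-0.5, -1.8, -0.7]
width: 0.0458
```

```bash
cat > fo.py <<'E'
from h import *
import sys
o=[]
for n,(x,y) in {"scene":(240,235),"side":(220,225)}.items():
    im,d=grab_frame(n); o.append(cv2.resize(im[y:y+40,x:x+50],None,fx=8,fy=8,interpolation=cv2.INTER_CUBIC))
cv2.imwrite(sys.argv[1],np.hstack(o))
E
python3 lv.py; python3 fo.py pics/f8.png
```

```text
[0.0072 0.0062 0.    ] [ 0.806  0.354 -0.25   0.011 -0.969  0.791] [0.5501 0.2913 0.135 ] [ 3.1342 -0.0059  0.0332] [-0.47 -1.85 -0.67] [-0.265 -0.053  0.09 ] 0.0458 10.775
```

View pics/f8.png

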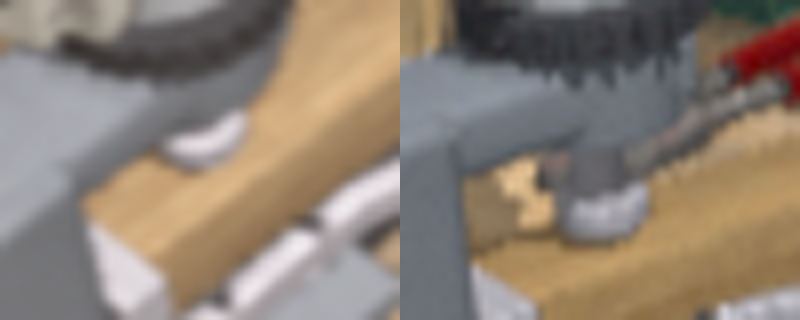

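Request:
play_rows(targets=[[0, 0, -0.12, 0, 0, 0, 0.3], [0, 0, -0.12, 0, 0, 0, 0.3], [0, 0, -0.12, 0, 0, 0, 0.3], [0, 0, -0.12, 0, 0, 0, 0.3], [0, 0, -0.12, 0, 0, 0, 0.3]])

```text
t: 11.5
eef_pos: [0.5499, 0.2906, 0.135]
ee_rot: [3.133, -0.006, -0.556]
force: [0.0, -1.0, -0.1]
width: 0.046
```

```bash
python3 lv.py; python3 fo.py pics/f9.png
```

```text
[0.0101 0.0004 0.    ] [ 0.804  0.356 -0.244  0.009 -0.977  0.206] [0.5499 0.2906 0.135 ] [ 3.1332 -0.0057 -0.5561] [ 0.01 -0.99 -0.08] [-0.262  0.02   0.145] 0.046 11.5
```

View pics/f9.png

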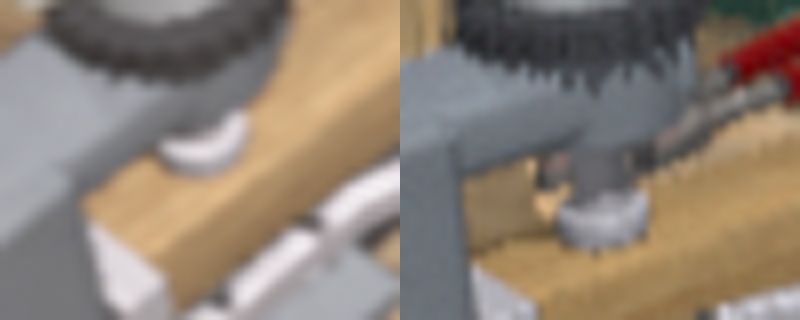

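Request:
play_rows(targets=[[0, 0, -0.1, 0, 0, 0, 0.3], [0, 0, -0.1, 0, 0, 0, 0.3], [0, 0, -0.1, 0, 0, 0, 0.3]])

```text
t: 11.98
eef_pos: [0.5496, 0.2903, 0.135]
ee_rot: [3.133, -0.005, -0.843]
force: [-0.7, -1.3, 0.8]
width: 0.0458
```

```bash
python3 lv.py
```

```text
[ 0.01  -0.003  0.   ] [ 0.803  0.357 -0.241  0.006 -0.981 -0.078] [0.5496 0.2903 0.135 ] [ 3.1328 -0.0055 -0.8433] [-0.68 -1.3   0.79] [-0.256  0.081  0.165] 0.0458 11.975
```

Request:
play_rows(targets=[[0, 0, -0.1, 0, 0, 0, 0.3]])

```text
t: 12.1
eef_pos: [0.5495, 0.2903, 0.135]
ee_rot: [3.133, -0.005, -0.94]
force: [-1.1, -0.7, 0.0]
width: 0.0457
```

```bash
python3 lv.py; python3 fo.py pics/f10.png; python3 lv.py
```

```text
[ 0.0097 -0.004   0.    ] [ 0.802  0.358 -0.24   0.005 -0.982 -0.174] [0.5495 0.2903 0.135 ] [ 3.1326 -0.0054 -0.9398] [-1.06 -0.68  0.05] [-0.22   0.063  0.146] 0.0457 12.1
[ 0.0096 -0.0041  0.    ] [ 0.802  0.358 -0.24   0.005 -0.982 -0.173] [0.5495 0.2902 0.135 ] [ 3.1326 -0.0054 -0.9394] [ 0.01 -1.16  0.84] [-0.328  0.135 -0.087] 0.046 12.2
```

View pics/f10.png

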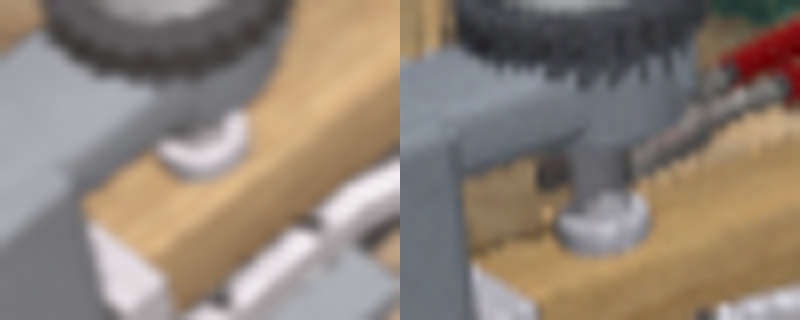

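Request:
play_rows(targets=[[0, 0, -0.08, 0, 0, 0, 0.3], [0, 0, -0.08, 0, 0, 0, 0.3]])

```text
t: 12.45
eef_pos: [0.5494, 0.2901, 0.1349]
ee_rot: [3.132, -0.005, -1.089]
force: [-0.6, -0.7, 0.2]
width: 0.0455
```

```bash
python3 lv.py
```

```text
[ 0.0092 -0.0057  0.    ] [ 0.801  0.358 -0.239  0.003 -0.984 -0.321] [0.5494 0.2901 0.1349] [ 3.1323 -0.0055 -1.0895] [-0.58 -0.75  0.18] [-0.242  0.078  0.191] 0.0455 12.45
```

Request:
play_rows(targets=[[0, 0, -0.08, 0, 0, 0, 0.3]])

```text
t: 12.58
eef_pos: [0.5493, 0.2901, 0.135]
ee_rot: [3.132, -0.006, -1.165]
force: [-0.4, -1.7, -0.3]
width: 0.0457
```

```bash
python3 lv.py
```

```text
[ 0.0088 -0.0064  0.    ] [ 0.801  0.358 -0.238  0.002 -0.985 -0.396] [0.5493 0.2901 0.135 ] [ 3.1323 -0.0055 -1.1649] [-0.41 -1.73 -0.33] [-0.211  0.102  0.186] 0.0457 12.575
```

Request:
play_rows(targets=[[0, 0, -0.08, 0, 0, 0, 0.3]])

```text
t: 12.7
eef_pos: [0.5492, 0.2901, 0.135]
ee_rot: [3.132, -0.006, -1.24]
force: [-0.7, -1.1, 0.3]
width: 0.0458
```

```bash
python3 lv.py;  python3 fo.py pics/f11.png
```

```text
[ 0.0083 -0.0072  0.    ] [ 0.8    0.358 -0.238  0.001 -0.986 -0.47 ] [0.5492 0.2901 0.135 ] [ 3.1321 -0.0056 -1.2404] [-0.66 -1.05  0.34] [-0.262  0.081  0.279] 0.0458 12.7
```

View pics/f11.png

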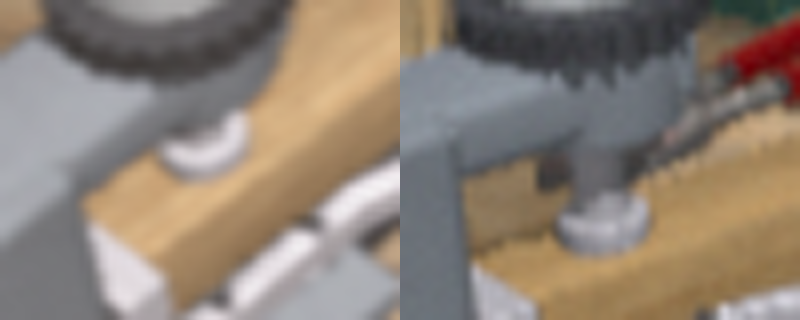

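Request:
play_rows(targets=[[0, 0, 0, 0, 0, 0, 0.6], [0, 0, 0, 0, 0, 0, 1], [0, 0, 0, 0, 0, 0, 1], [0, 0, 0, 0, 0, 0.02, 1], [0, 0, 0, 0, 0, 0.05, 1], [0, 0, 0, 0, 0, 0.03, 1], [0, 0, 0, 0, 0, 0, 1]])

```text
t: 13.68
eef_pos: [0.549, 0.2902, 0.2373]
ee_rot: [3.132, -0.006, -1.227]
force: [-0.0, 0.5, -0.4]
width: 0.0878
```

```bash
python3 wr.py pics/w12.png; python3 bat.py pics/s12.png
python3 - <<'E'
from h import *
im,d=grab_frame("wrist"); cv2.imwrite("pics/w12f.png",im)
E
```

```text
0.153 1959 0.5477 0.2912 0.0245 0.1585
0.161 739 0.548 0.2908 0.0122 0.1647
0.11 874 0.548 0.2911 0.0318 0.1156
[0.54840894 0.28990233 0.2359549 ] [ 3.12965364 -0.00594029 -1.22766258] [ 0.69370877  0.40071108 -0.23317939] [5.51523632e-02 8.70019149e-02 5.96657255e-05]
along -0.21579491735867184 0.03420053580166526 across -0.021520113060179032 0.019283279021780425
```

View pics/w12.png

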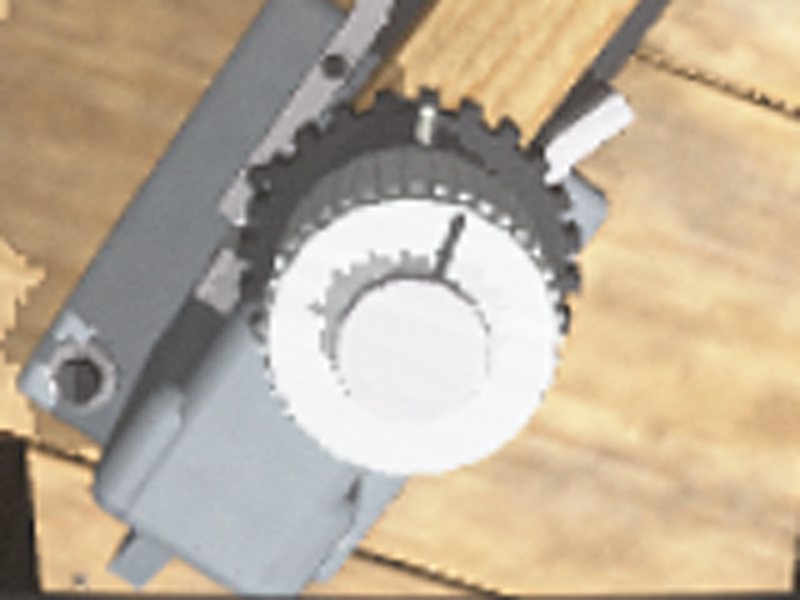

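View pics/s12.png

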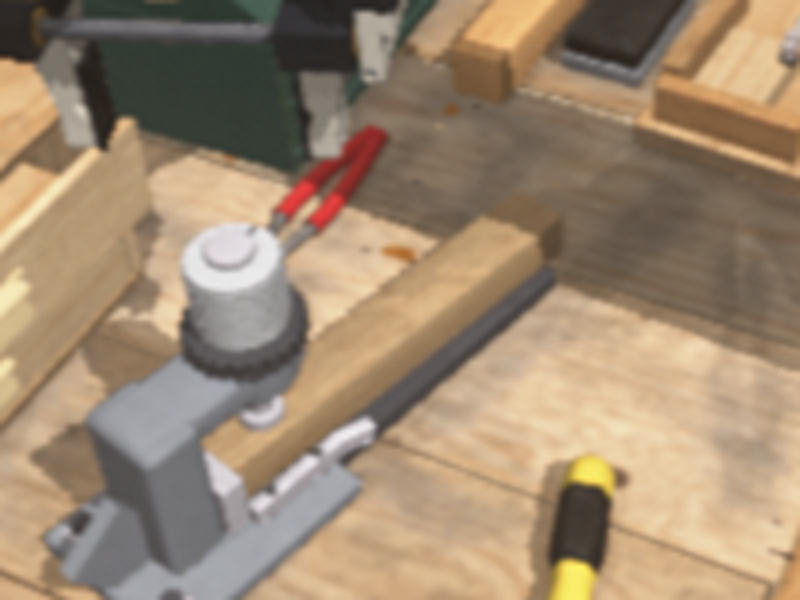

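```bash
cat > mk.py <<'E'
from h import *
def ang(pos,rot,pts,zs):
    P=camera_params("wrist");K=P["camera_matrix"];H=P["hand_eye"];T=R.from_euler('xyz',rot).as_matrix()
    for (u,v),z in zip(pts,zs):
        u=u/5+240-.4;v=v/5+150-.4
        x=(u-K[0,2])/K[0,0];y=(v-K[1,2])/K[1,1];th=np.hypot(x,y);k=np.tan(th)/th
        dr=T@(H[:3,:3]@np.array([x*k,-y*k,-1])); o=T@H[:3,3]+pos
        p=o+dr*(z-o[2])/dr[2]
        e=p[:2]-[.5478,.2912]; print(z,p[:2].round(4),"r",np.hypot(*e).round(4),"ang",np.arctan2(e[1],e[0]).round(3))
if __name__=="__main__":
    Z=[.158,.158,.115,.115]
    ang(np.array([.5474,.2991,.2373]),[-3.1336,-.0057,1.4771],[(480,262),(460,318),(488,158),(480,188)],Z)
    ang(np.array([.549,.2902,.2373]),[3.132,-.006,-1.227],[(460,215),(440,275),(428,108),(425,140)],Z)
E
python3 mk.py
```

```text
0.158 [0.5583 0.3093] r 0.0209 ang 1.042
0.158 [0.5545 0.3006] r 0.0116 ang 0.95
0.115 [0.5618 0.3165] r 0.0289 ang 1.066
0.115 [0.5599 0.3111] r 0.0233 ang 1.026
0.158 [0.5475 0.27  ] r 0.0212 ang -1.586
0.158 [0.5471 0.2799] r 0.0113 ang -1.632
0.115 [0.5544 0.2628] r 0.0292 ang -1.341
0.115 [0.553  0.2684] r 0.0234 ang -1.347
```

```bash
python3 lv.py
```

```text
[ 0.012  -0.0122  0.0001] [ 0.801  0.28  -0.11  -0.    -1.198 -0.458] [0.5475 0.2893 0.2338] [ 3.1261 -0.0072 -1.2281] [-0.04 -0.04  0.23] [-0.002  0.106 -0.02 ] 0.0877 13.825
```

Request:
play_rows(targets=[[0.012, -0.012, 0, 0, 0.002, -0.03, 1], [0, 0, 0, 0, 0, -0.03, 1], [0, 0, 0, 0, 0, -0.022, 1], [0, 0, 0, 0, 0, -0.008, 1], [0, 0, 0, 0, 0, 0, 1]])

```text
t: 14.45
eef_pos: [0.5453, 0.2893, 0.136]
ee_rot: [3.134, -0.003, -1.227]
force: [-0.6, 0.8, 0.3]
width: 0.0874
```

```bash
python3 lv.py
```

```text
[ 0.0051 -0.006   0.    ] [ 0.803  0.35  -0.247 -0.001 -0.981 -0.459] [0.5453 0.2893 0.136 ] [ 3.1342e+00 -2.7000e-03 -1.2274e+00] [-0.63  0.77  0.31] [ 0.001  0.132 -0.027] 0.0874 14.45
```

Request:
play_rows(targets=[[0.004, -0.004, 0, 0.003, 0.0015, -0.001, 1], [0, 0, 0, 0, 0, 0, 0.7], [0, 0, 0, 0, 0, 0, 0.4], [0, 0, 0, 0, 0, 0, 0.3], [0, 0, 0, 0, 0, 0, 0.3], [0, 0, 0, 0, 0, 0, 0.3]])

```text
t: 15.2
eef_pos: [0.5487, 0.2914, 0.1377]
ee_rot: [-3.141, 0.001, -1.227]
force: [-2.7, -0.1, 1.0]
width: 0.0455
```

```bash
python3 lv.py
```

```text
[-0.001  -0.0001  0.    ] [ 0.802  0.35  -0.243 -0.001 -0.977 -0.457] [0.5487 0.2914 0.1377] [-3.1414e+00  1.0000e-03 -1.2272e+00] [-2.75 -0.07  1.03] [0.039 1.048 0.042] 0.0455 15.2
```

Request:
play_rows(targets=[[0, 0, -0.1, 0, 0, 0, 0.3], [0, 0, -0.1, 0, 0, 0, 0.3], [0, 0, -0.1, 0, 0, 0, 0.3], [0, 0, -0.1, 0, 0, 0, 0.3], [0, 0, -0.1, 0, 0, 0, 0.3]])

```text
t: 15.82
eef_pos: [0.5487, 0.2914, 0.1376]
ee_rot: [-3.141, 0.001, -1.74]
force: [0.0, 0.6, -0.5]
width: 0.0455
```

```bash
python3 lv.py
```

```text
[-0.0005  0.0008  0.    ] [ 0.802  0.35  -0.244  0.    -0.976 -0.972] [0.5487 0.2914 0.1376] [-3.1409e+00  6.0000e-04 -1.7404e+00] [ 0.03  0.64 -0.49] [0.012 0.095 0.193] 0.0455 15.825
```

Turned 0.51 rad with the moment at slip level. Next I release, rise and check the marks.

Request:
play_rows(targets=[[0, 0, 0, 0, 0, 0, 0.3], [0, 0, 0, 0, 0, 0, 0.7], [0, 0, 0, 0, 0, 0, 1], [0, 0, 0, 0, 0, 0, 1], [0, 0, 0, 0, 0, 0.02, 1], [0, 0, 0, 0, 0, 0.05, 1], [0, 0, 0, 0, 0, 0.03, 1], [0, 0, 0, 0, 0, 0, 1]])

```text
t: 16.82
eef_pos: [0.5481, 0.2908, 0.2399]
ee_rot: [3.141, -0.001, -1.734]
force: [-0.0, -0.2, -0.5]
width: 0.0873
```

```bash
python3 lv.py; python3 wr.py pics/w14.png; python3 bat.py pics/s14.png; python3 fo.py pics/f14.png
```

```text
[ 0.0008 -0.0005  0.    ] [ 0.802  0.269 -0.111  0.    -1.192 -0.965] [0.5481 0.2908 0.2399] [ 3.1412e+00 -9.0000e-04 -1.7337e+00] [-0.02 -0.18 -0.55] [ 0.037  0.096 -0.016] 0.0873 16.825
0.153 1925 0.5475 0.291 0.0243 0.1584
0.161 735 0.5478 0.2909 0.0123 0.1647
0.11 875 0.5475 0.2909 0.0319 0.1155
[0.54755389 0.29051401 0.23844815] [ 3.13972531e+00 -2.18500569e-03 -1.73390561e+00] [-0.02171956  0.07241061 -0.69746544] [-0.01069444  0.05669762 -0.03469268]
along -0.21585379293286142 0.03551162287202072 across -0.020814984152922385 0.019148792182571737
```

View pics/w14.png

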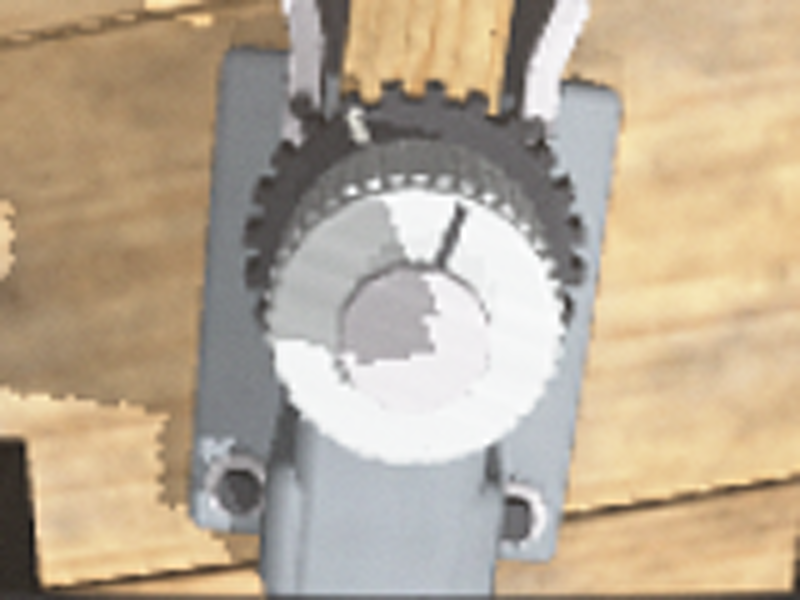

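View pics/f14.png

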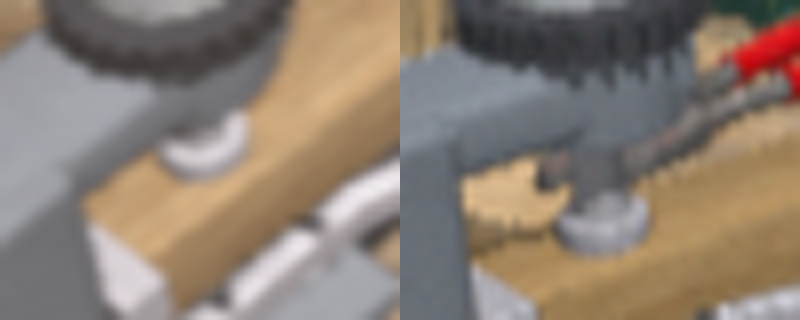

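View pics/s14.png

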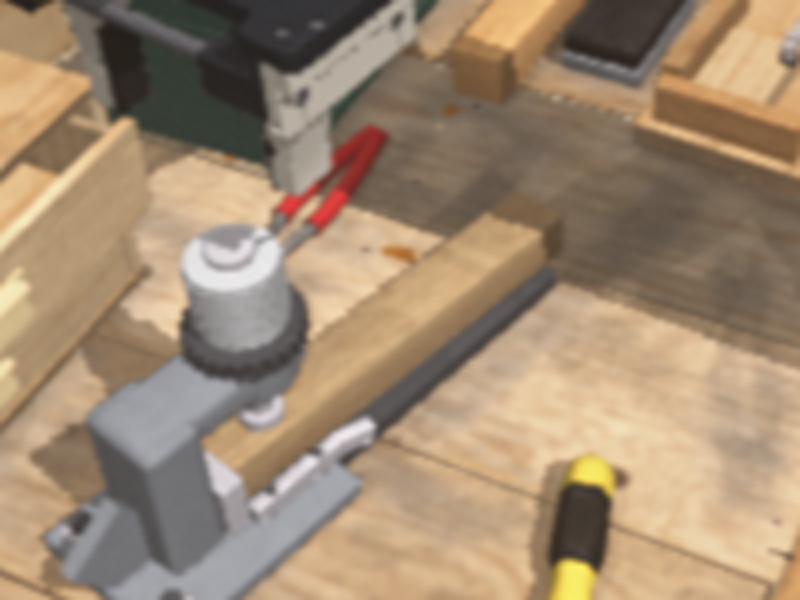

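Run:
```python
from mk import *
ang(np.array([.5481,.2908,.2399]),[3.1412,-.0009,-1.7337],[(460,210),(441,264),(354,110),(362,138)],[.158,.158,.115,.115])
```

```text
0.158 [0.5375 0.2735] r 0.0204 ang -2.097
0.158 [0.5418 0.2815] r 0.0114 ang -2.129
0.115 [0.5538 0.2628] r 0.0291 ang -1.363
0.115 [0.5532 0.268 ] r 0.0238 ang -1.34
```

Run:
```python
from station import *
print(job_done())
```

```text
the job is handed in; nothing more can be done
None
```

The batten is home and nipped, and the ratchet has slipped by about 0.71 rad (41°). I handed the job in at about 17 s. `job_done()` reported no verdict.

- **Push:** I pushed with shut jaws until the stop resisted with about 30 N. After the screwing, the camera put the near end 215.5 to 216 mm before the spindle axis. Home is 215 mm, so the difference is within the 2 mm calibration.
- **Thimble:** I turned it clockwise in two grasps, the second after a look from above.
- **Slip:** Measured from the marks on thimble and wheel, it was about 0.24 rad after the first grasp and about 0.71 rad at the end, give or take 0.05. The aim was 0.785 rad and the limit 1.57. The wheel stayed put during the second grasp, so that turn was all slip.
- **Spindle:** Its foot stands on the batten in both camera views. The moment readings while turning were noisy (0.09 to 0.28 N m), so I relied on the marks.
- **Tools:** The pliers, screwdriver and sanding block look undisturbed in the last scene picture, judged by eye. The gripper was open and clear above the thimble.

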